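# Stack the rinsed brass plate on spacer sticks

### The arm

A 6-joint arm with a two-finger parallel gripper is mounted at the origin on the work surface. World frame = base frame: x ahead of the robot, y to its left, z up, the work surface at z = 0. Lengths are in m, angles in degrees, forces in N, time in s.
With the tool pointing down it reaches from about 0.35 to 0.925 m from the base axis. Payload 6.4 kg.
Tool frame: the origin (TCP) lies on the mounting face of the last link; the fingertips stand 199 mm ahead of it and the grasp point (between the pads) lies 180 mm ahead of it (ctrl.grasp_offset is the z of the grasp point in the tool frame, in m); z points along the fingers, y is the line along which they close (so a half turn about z gives the same grasp; the last joint's range is limited). The gripper opens to 94 mm and grips with 3 to 60 N. Pads are 16 mm wide; open, the fingers measure 119 mm over their backs; the gripper's body (75 mm by 177 mm) begins 78 mm behind the grasp point.
Start: joints at [-74.146, 14.043, 89.255, -0, 76.702, -9.975], TCP at [0.283, -0.585, 0.405] pointing down, gripper open.
Joint ranges: [-179.41, 179.41], [-58.25, 129.5], [7.25, 145.43], [-54.29, 234.29], [11.92, 165.04], [-157.13, 157.13]. Speed limits (degrees/s): [147.25, 147.25, 180, 180, 180, 180].

### API

Orientations are given as a 3x3 rotation matrix whose columns are the frame's x, y, z axes.
In Python, from rig import state, viewer, finish_job, finder, ctrl gives the robot as it stands.
- The arm moves only by the tool carry_out, never from a script. Its argument "plan" is a list of rows, each an object of numbers: "x", "y", "z": the shift along the tool's x, y, z each as a share of 0.04 m, from -1 to 1; "roll": the turn about the tool's z as a share of 0.1 rad, from -1 to 1. A call has 1 to 10 rows; each row shifts and turns the commanded pose from where the row before left it, along the tool's axes as they then stand; what a row does not reach is not made up. A row lasts 1/8 s, in which the tool goes at most 62.5 mm and 10.7 degrees, less where a joint would pass 70% of its speed; a pose out of reach is approached as far as the arm can. A call with a number of a shift or a turn outside -1 to 1 is refused whole. A call with a gripper value outside its range is refused whole. "claw" is the opening in per cent of the stroke, from 0 (shut) to 100 (fully open), set as the call begins (left out, the last holds). The fingers move at their own pace and stop on an object; "grip_force" is the grip in N (left out, the last holds). Time passes only in rows, so rows that do not move let the fingers close. It gives the time, the measured TCP pose, the force, the opening and the grip force at its end, in the units of the state.
- state(): the state, without advancing time (a new reading comes with each control period).
- viewer.snapshot(name): name is "scene" or "top"; returns a dict with "pixels" (480x640x3 uint8, red, green, blue), "fx", "fy", "cx", "cy" (pixels), "cam_to_world" (4x4, takes a point from camera to world coordinates). Camera axes: x right, y down, z forward; pixel columns grow to the right and rows downward; lengths in m; the calibration is good to about 2 mm. A picture is of the moment at which its call begins. There is no depth.
- finish_job(): hands the job in; it is judged then, once.
Trained networks look in the newest picture that a camera, given by its name, has taken for a name from the list of things; names that differ only in an ending like _2 or _b are one class to them, and where a whole thing is asked for, a point or a joint stands for the part that bears it (a point fixed in the world has none). Each returns a list of dicts, best first, with "p" (0 to 1); they miss things now and then, are a little off and sometimes report something else, mostly with a low value. They report only what shows in the picture. A call takes as long as a camera call. They do not tell look-alikes from the thing itself.
- finder.boxes_of(thing, camera): "location" ([x, y, z] in m, in world coordinates, good to about 4 mm: the middle of the surface that is visible of it).
- finder.masks_of(thing, camera): "pixels" (480x640 bool, what is visible of it).
- finder.place_of(thing, camera): "location" ([x, y, z] in m, in world coordinates, good to about 4 mm: a listed point, or the origin of a listed thing).
The state is a dict: "t": time; "joint_positions": joint angles; "joint_vel": joint speeds; "effort": joint torques, N m; "eef_pos": TCP position; "eef_rot": TCP orientation; "force": force on the tool from outside, world axes, zero at the start; "moment": the same for the moment, N m; "width": opening from 0.0 (shut) to 1.0 (fully open); "grasp_force": force on a finger pad.
Only numpy, scipy, OpenCV 4.12 (cv2) and the standard library are available. Lean on these libraries where they do the work, as an engineer would, in place of code of your own. Each camera call takes 0.05 s, during which the arm holds its last target. There are 200 camera calls.

### The job

Get the rinsed brass plate off the draining rack and onto the stack on the grey packing board. First lay the loose wooden spacer stick squarely across the bottom plate near its bare end, mirroring the stick already there; then lift the brass plate up off its peg and set it down gently, same face up, square and centred over the bottom plate so that it rests on both sticks and the two plates never touch. Let go, and leave the steel plate, the bottom plate, the laid stick and the other bench items where they are.

Things in the scene. Friction and masses are not known exactly. Their poses are not given: they have to be found in the camera images.
- brass_plate: brass-yellow plate on the rack, to be stacked: 160 x 50 x 6 mm, about 0.36 kg, 24 mm hole 59 mm from centre towards its +x end. Origin: centre of its underside (face on the bars); x along length, y across width, z out of its upper face. On the rack +x is uphill and away from the robot, z tilted 28 degrees from vertical towards the robot. Its middle is free all round: grasp across the width there
- steel_plate: the silver-grey steel plate on the rack's other peg, same shape and same axes; to be left hanging. Which of the two pegs holds which plate varies
- rack: fixed draining rack: blue base 150 x 250 x 10 mm, two level 12 mm steel bars along y, 120 mm apart up a 28 degree slope. Origin: centre of the base's underside; x uphill, z up. Plate middles are at y -65 and +65 mm, undersides 95 mm high. Through each plate's hole a plain 8 mm peg stands vertically from the upper bar, 30 mm tall (tip 155 mm high): a plate comes free after rising 35 mm
- board: fixed grey felt-covered packing board 240 x 140 x 8 mm flat on the bench. Origin: centre of its underside, x along its length
- bottom_plate: brass-yellow plate lying loose on the packing board, same size, hole and axes as the hung one. Origin: centre of its underside, 8 mm above the bench; x along its length, y across, z up. Its upper face is 14 mm above the bench
- stick_laid: brown wooden spacer stick 100 x 14 x 14 mm already lying loose across the bottom plate near its +x end (about 50 mm from that plate's centre). Origin: centre of its underside; x along its length
- stick_loose: the same kind of brown wooden spacer stick, 100 x 14 x 14 mm, 14 g, lying loose on the bench in front of the robot between rack and board. Origin: centre of its underside; x along its length, roughly pointing away from the robot
- compound_bar: bystander: loose blue bar of polishing compound 100 x 45 x 35 mm. Origin: centre of its underside
- tin: bystander: loose closed white-silver tin, 64 mm across, 45 mm tall. Origin: centre of its underside
- felt_wheel: bystander: loose cream felt wheel lying flat, 64 mm across, 22 mm tall. Origin: centre of its underside
There are look-alikes about, which are no part of the job. Leave any purple or turquoise look-alike of the stick_laid alone.

How it is judged:
By the outcome, as a careful person would: the job done as asked, in the order asked, and still so for the second after the job is handed in, with the robot touching nothing.
It also fails if it takes over 64 s, if anything falls off the work surface, if the arm or the gripper's body presses on something with over 40 N, if the wrist force passes 120 N, or if a joint passes its speed limit or range.

## Working session

There is one attempt and no reset: what is moved stays moved. The work goes in short steps, Python scripts to look and compute and a tool call to move; the robot and the scene stay as the last step left them, time stands still between calls to the robot, and variables do not carry over. Pictures are saved under pics/ and viewed, at most 10 in all, crops included, and the job is handed in when it is done.

Besides the shell and the picture viewer there is one more tool, called after "Emit:" as name(argument=value, ...) on one line, values as JSON. carry_out: Moves the arm, as the interface text tells. Its arguments: {"type":"object","properties":{"plan":{"type":"array","items":{"type":"object","properties":{"x":{"type":"number","minimum":-1,"maximum":1},"y":{"type":"number","minimum":-1,"maximum":1},"z":{"type":"number","minimum":-1,"maximum":1},"roll":{"type":"number","minimum":-1,"maximum":1}}}},"claw":{"type":"number"},"grip_force":{"type":"number"}},"required":["plan"]}

```bash
ls; mkdir -p pics
python3 - <<'E'
from rig import state, viewer, finder, ctrl
import cv2, numpy as np
print(state()); print(ctrl.grasp_offset)
for c in ("scene","top"):
    s=viewer.snapshot(c); cv2.imwrite(f"pics/{c}0.png",s["pixels"][:,:,::-1])
    print(c,s["fx"],s["cx"],s["cy"],np.round(s["cam_to_world"],3).tolist())
    for n in ("brass_plate","steel_plate","rack","board","bottom_plate","stick_laid","stick_loose"):
        print(n,[(np.round(d["location"],3).tolist(),round(d["p"],2)) for d in finder.place_of(n,c)[:4]])
E
```

```text
pics
{'t': 0.0, 'joint_positions': array([-7.41454609e+01,  1.40827606e+01,  8.93240417e+01, -2.31493651e-04,
        7.67018022e+01, -9.97395817e+00]), 'joint_vel': array([-0.04764762,  0.0127526 , -0.00022972,  0.02793023,  0.01093824,
        0.01397913]), 'effort': array([-8.22370512e-04, -4.15823328e+01, -3.14605916e+01,  6.84568961e-02,
        3.32609285e-02, -1.43926186e-04]), 'eef_pos': array([ 0.28314631, -0.58483747,  0.40356833]), 'eef_rot': array([[ 9.00101866e-01,  4.35679192e-01, -5.21626660e-04],
       [ 4.35679383e-01, -9.00100080e-01,  1.82232192e-03],
       [ 3.24431545e-04, -1.86753735e-03, -9.99998204e-01]]), 'force': array([-0.21955848,  0.47308814,  0.54040903]), 'moment': array([ 0.03417369, -0.00276317,  0.00188562]), 'grasp_force': 0.0, 'width': 0.9989496920163121}
0.1804
scene 598.9228592421662 324.14652852647504 236.15983450124014 [[0.778, 0.508, -0.37, 1.027], [0.628, -0.619, 0.472, -0.607], [0.011, -0.6, -0.8, 1.033], [0.0, 0.0, 0.0, 1.0]]
brass_plate [([0.617, 0.159, 0.097], 0.63)]
steel_plate [([0.631, 0.29, 0.095], 0.67)]
rack [([0.621, 0.221, -0.00
[... 209 characters left out ...]
, -0.222, 0.012], 0.65)]
stick_loose [([0.477, -0.021, -0.002], 0.73), ([0.753, 0.031, 0.007], 0.66)]
top 466.96980863324103 308.42101895855643 248.0875882211295 [[-0.027, -0.988, 0.15, 0.449], [-1.0, 0.025, -0.011, -0.045], [0.007, -0.15, -0.989, 1.033], [0.0, 0.0, 0.0, 1.0]]
brass_plate [([0.619, 0.162, 0.094], 0.86)]
steel_plate [([0.633, 0.291, 0.095], 0.91)]
rack [([0.625, 0.221, -0.0], 0.69)]
board [([0.628, -0.228, 0.001], 0.64)]
bottom_plate [([0.634, -0.23, 0.003], 0.85), ([0.626, -0.23, 0.002], 0.64)]
stick_laid [([0.752, -0.401, -0.004], 0.9), ([0.608, -0.066, 0.003], 0.85), ([0.589, -0.4, -0.001], 0.82), ([0.837, -0.14, -0.002], 0.7)]
stick_loose [([0.472, -0.014, -0.002], 0.81)]
```

View pics/top0.png

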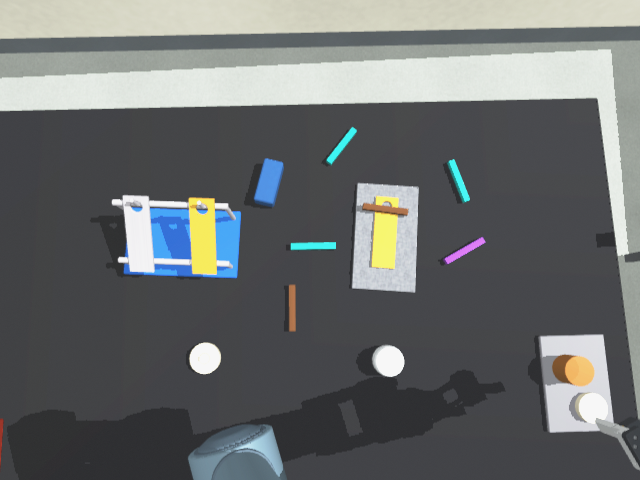

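View pics/scene0.png

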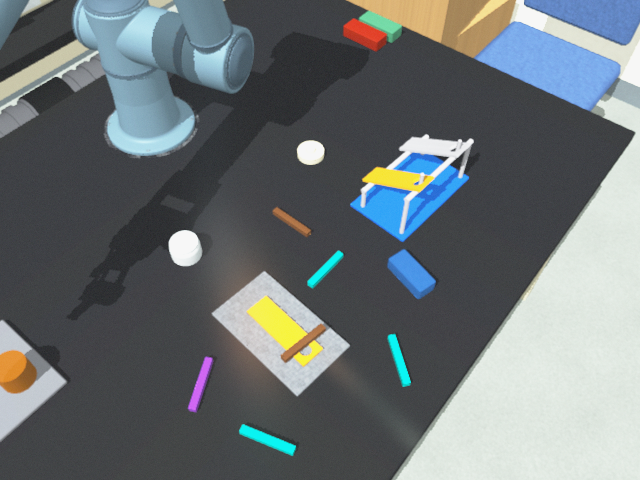

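The top picture shows:
- Loose brown stick at (292,308), with a turquoise look-alike at (313,246).
- Laid brown stick at (385,209). The other look-alikes are turquoise at (341,146) and (458,181), and purple at (464,250).
- Hung brass plate at (203,236), steel plate at (138,235) and bottom plate at (385,235).

The scene picture agrees: loose stick (292,222), laid stick (303,343), brass plate (397,179), bottom plate (283,328).

I choose the brown stick at (292,308), which lies between rack and board and points away from the robot. Next I fit poses and make the close crop.

```bash
cat > fit.py <<'E'
import cv2, numpy as np
from scipy.optimize import least_squares
HSV={"brown":((4,100,40),(18,255,170)),"yellow":((22,150,120),(35,255,255)),"grey":((0,0,120),(179,40,220))}
def hull(img,col,px):
    h=cv2.cvtColor(img,cv2.COLOR_RGB2HSV); m=cv2.inRange(h,*HSV[col])
    cs,_=cv2.findContours(m,cv2.RETR_EXTERNAL,cv2.CHAIN_APPROX_NONE)
    cs=[c for c in cs if len(c)>4 and abs(cv2.pointPolygonTest(cv2.convexHull(c),px,True))<25]
    return cv2.convexHull(np.vstack(cs)).astype(np.float32)
def proj(s,P):
    T=np.linalg.inv(s["cam_to_world"]); q=P@T[:3,:3].T+T[:3,3]
    return np.c_[s["fx"]*q[:,0]/q[:,2]+s["cx"],s["fy"]*q[:,1]/q[:,2]+s["cy"]]
def feat(h):
    m=cv2.moments(h); a=.5*np.arctan2(2*m["mu11"],m["mu20"]-m["mu02"])
    return np.array([m["m10"]/m["m00"],m["m01"]/m["m00"],np.cos(2*a)*15,np.sin(2*a)*15]),m["m00"]
def corners(p,size,z,tilt=0):
    c,s=np.cos(p[2]),np.sin(p[2]); t=np.radians(tilt)
    R=np.array([[c,-s,0],[s,c,0],[0,0,1]])@np.array([[np.cos(t),0,-np.sin(t)],[0,1,0],[np.sin(t),0,np.cos(t)]])
    L,W,H=size
    B=np.array([[a*L/2,b*W/2,d*H] for a in(-1,1) for b in(-1,1) for d in(0,1)])
    return B@R.T+[p[0],p[1],z]
def fit(shots,col,pxs,size,z,p0,tilt=0):
    obs=[(s,)+feat(hull(s["pixels"],col,px)) for s,px in zip(shots,pxs)]
    model=lambda p,s: feat(cv2.convexHull(proj(s,corners(p,size,z,tilt)).astype(np.float32)))
    r=least_squares(lambda p:np.concatenate([model(p,s)[0]-f for s,f,_ in obs]),p0,diff_step=1e-3,x_scale=[.01,.01,.1])
    return r.x,np.round(r.fun,1),[round(a/model(r.x,s)[1],2) for s,f,a in obs]
E
python3 - <<'E'
from rig import viewer
from fit import *
S=[viewer.snapshot(c) for c in("scene","top")]
st=(.1,.014,.014);pl=(.16,.05,.006)
for n,a in dict(loose=("brown",[(292,222),(292,308)],st,0,[.475,-.02,0.01]),
  laid=("brown",[(303,343),(385,209)],st,.014,[.687,-.225,1.55]),
  bottom=("yellow",[(283,328),(385,235)],pl,.008,[.634,-.23,0.01]),
  brass=("yellow",[(397,179),(203,236)],pl,.095,[.618,.16,0.01],28),
  board=("grey",[(283,332),(387,238)],(.24,.14,.008),0,[.627,-.23,0.01])).items():
    for sh,px in((S,a[1]),(S[:1],a[1][:1]),(S[1:],a[1][1:])):
        x,r,k=fit(sh,a[0],px,*a[2:]); print(n,np.round(x[:2],4),round(np.degrees(x[2]),2),r.tolist(),k)
t=S[1]["pixels"][180:350,260:440]; cv2.imwrite("pics/crop.png",cv2.resize(t[:,:,::-1],None,fx=3,fy=3,interpolation=cv2.INTER_CUBIC))
E
```

```text
loose [ 0.4732 -0.0166] -0.98 [-0.2, 0.6, -0.1, 0.0, -0.5, 0.1, 0.0, 0.1] [0.93, 0.89]
loose [ 0.4725 -0.0149] -0.87 [-0.0, -0.0, -0.0, 0.0] [0.93]
loose [ 0.4735 -0.0178] -1.13 [0.0, -0.0, -0.0, -0.0] [0.89]
laid [ 0.6843 -0.2295] 78.32 [1.8, -3.1, -0.2, -0.1, 4.0, -0.7, -0.0, 0.1] [0.46, 0.35]
laid [ 0.6858 -0.2364] 77.89 [-0.0, -0.0, -0.0, -0.0] [0.46]
laid [ 0.683  -0.2205] 78.45 [-0.0, 0.0, 0.0, -0.0] [0.35]
bottom [ 0.6304 -0.2225] -16.31 [7.2, 5.7, -6.2, -0.5, 0.9, 10.2, -4.3, 5.1] [0.67, 0.23]
bottom [ 0.612  -0.2227] -5.15 [-0.0, 0.0, -0.0, 0.0] [0.68]
bottom [ 0.6533 -0.2217] -28.68 [0.0, 0.0, 0.0, -0.0] [0.24]
brass [0.6198 0.1584] -3.99 [0.6, 0.9, 0.0, -0.1, -0.1, 0.9, -0.0, -0.0] [0.91, 0.93]
brass [0.6172 0.1597] -4.41 [-0.0, -0.0, 0.0, -0.0] [0.92]
brass [0.6217 0.1582] -3.91 [-0.0, -0.0, -0.0, -0.0] [0.93]Traceback (most recent call last):
  File "<stdin>", line 11, in <module>
  File "fit.py", line 22, in fit
    obs=[(s,)+feat(hull(s["pixels"],col,px)) for s,px in zip(shots,pxs)]
                   ~~~~^^^^^^^^^^^^^^^^^^^^
  File "fit.py", line 8, in hull
    return cv2.convexHull(np.vstack(cs)).astype(np.float32)
                          ~~~~~~~~~^^^^
    return _nx.concatenate(arrs, 0, dtype=dtype, casting=casting)
           ~~~~~~~~~~~~~~~^^^^^^^^^^^^^^^^^^^^^^^^^^^^^^^^^^^^^^^
ValueError: need at least one array to concatenate
```

```bash
sed -i 's/abs(cv2.pointPolygonTest(cv2.convexHull(c),px,True))<25/cv2.pointPolygonTest(cv2.convexHull(c),px,True)>-25/' fit.py
python3 - <<'E'
from rig import viewer
from fit import *
for c,q in(("scene",[(303,343),(310,338),(283,328),(260,312),(235,310),(397,179)]),("top",[(385,209),(370,207),(385,240),(380,260),(365,270),(292,308)])):
    s=viewer.snapshot(c)["pixels"];h=cv2.cvtColor(s,cv2.COLOR_RGB2HSV)
    for p in q: print(c,p,h[p[1],p[0]],s[p[1],p[0]])
    if c=="top": cv2.imwrite("pics/crop.png",cv2.resize(s[180:350,260:440,::-1],None,fx=3,fy=3,interpolation=cv2.INTER_CUBIC))
E
```

```text
scene (303, 343) [ 14 144 182] [182 126  79]
scene (310, 338) [ 14 141 184] [184 128  82]
scene (283, 328) [ 30 190 247] [247 244  63]
scene (260, 312) [ 29 174 247] [247 242  78]
scene (235, 310) [ 75   2 207] [205 207 206]
scene (397, 179) [ 27 197 247] [247 230  56]
top (385, 209) [ 12 142 174] [174 117  77]
top (370, 207) [ 12 142 174] [174 116  77]
top (385, 240) [ 30 137 247] [247 246 114]
top (380, 260) [ 30 135 247] [247 246 116]
top (365, 270) [104  13 214] [203 209 214]
top (292, 308) [ 12 143 178] [178 118  78]
```

View pics/crop.png

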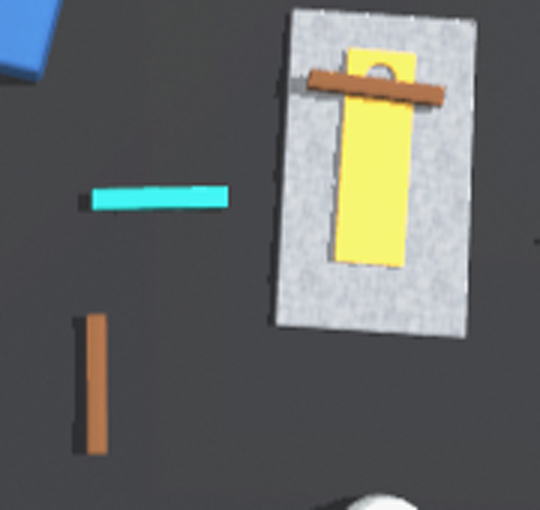

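The crop shows the plain brown stick at crop (97,384), apart from the turquoise one at (160,198). The laid stick sits across the plate at the hole end (376,87). I'll widen the colour ranges and refit.

```bash
sed -i 's/^HSV=.*/HSV={"brown":((4,90,40),(19,255,225)),"yellow":((22,100,90),(35,255,255)),"grey":((0,0,120),(179,60,235))}/' fit.py
cat > meas.py <<'E'
from rig import viewer
from fit import *
A=dict(loose=("brown",[(292,222),(292,308)],(.1,.014,.014),0,[.475,-.02,0.01]),
  laid=("brown",[(303,343),(385,209)],(.1,.014,.014),.014,[.687,-.225,1.55]),
  bottom=("yellow",[(283,328),(385,235)],(.16,.05,.006),.008,[.634,-.23,0.01]),
  brass=("yellow",[(397,179),(203,236)],(.16,.05,.006),.095,[.618,.16,0.01],28),
  board=("grey",[(240,310),(365,270)],(.24,.14,.008),0,[.627,-.23,0.01]))
def run(names):
    S=[viewer.snapshot(c) for c in("scene","top")]
    for n in names:
        a=A[n]
        for sh,px in((S,a[1]),(S[:1],a[1][:1]),(S[1:],a[1][1:])):
            x,r,k=fit(sh,a[0],px,*a[2:]); print(n,np.round(x[:2],4),round(np.degrees(x[2]),2),r.tolist(),k)
    return S
E
python3 -c "
from meas import *
run(A)"
```

```text
loose [ 0.4729 -0.0167] -1.09 [-0.2, 0.6, -0.0, 0.0, -0.5, 0.2, 0.0, 0.0] [0.97, 0.89]
loose [ 0.4721 -0.0151] -1.06 [-0.0, -0.0, -0.0, 0.0] [0.97]
loose [ 0.4733 -0.0178] -1.19 [0.0, -0.0, 0.0, 0.0] [0.89]
laid [ 0.6849 -0.2279] 81.13 [-0.0, 0.9, 0.4, 0.1, -0.8, 0.6, 0.1, -0.3] [0.96, 1.02]
laid [ 0.6838 -0.2264] 81.89 [0.0, -0.0, -0.0, -0.0] [0.97]
laid [ 0.6863 -0.2297] 80.44 [0.0, -0.0, -0.0, 0.0] [1.02]
bottom [ 0.6139 -0.2243] -5.37 [0.6, 1.4, -0.0, 0.0, -0.7, 1.5, -0.0, 0.1] [0.71, 0.74]
bottom [ 0.6111 -0.2227] -5.33 [0.0, -0.0, 0.0, -0.0] [0.72]
bottom [ 0.6172 -0.2259] -5.65 [0.0, -0.0, -0.0, 0.0] [0.74]
brass [0.6197 0.1585] -3.79 [0.1, 0.8, -0.0, 0.0, -0.3, 0.5, 0.0, 0.0] [0.95, 0.96]
brass [0.6182 0.1601] -3.86 [-0.0, 0.0, -0.0, 0.0] [0.95]
brass [0.6206 0.1578] -3.82 [-0.0, -0.0, 0.0, 0.0] [0.96]
board [ 0.6887 -0.2442] 44.61 [18.1, 24.2, 11.6, -17.3, -6.2, 34.7, -11.1, 6.9] [0.92, 21.68]
board [ 0.6244 -0.2279] -5.21 [0.0, 0.0, 0.0, -0.0] [1.0]
board [ 0.7689 -0.2627] 71.96 [-0.0, -0.0, 0.0, -0.0] [22.37]
```

```bash
sed -i 's/bottom=("yellow",\[(283,328),(385,235)\]/bottom=("yellow",[(303,343),(385,212)]/' meas.py
cat > go.py <<'E'
# python3 go.py x y z heading(deg of tool x): rows needed for TCP target, roll first
import sys, numpy as np
from rig import state
x,y,z,h=map(float,sys.argv[1:]); s=state(); R=s["eef_rot"]
h0=np.degrees(np.arctan2(R[1,0],R[0,0])); d=np.array([x,y,z])-s["eef_pos"]
a=np.radians(h); T=np.array([[np.cos(a),np.sin(a),0],[np.sin(a),-np.cos(a),0],[0,0,-1]])
print("t",round(s["t"],2),"pos",np.round(s["eef_pos"],4),"head",round(h0,2),"tilt",np.round(R[:2,2],4),"w",round(s["width"]*94,1),"f",np.round(s["force"],1),round(s["grasp_force"],1))
print("roll units",round(-np.radians(h-h0)/.1,2),"shift units xyz",np.round(T.T@d/.04,2))
E
python3 -c "
from meas import *
run(['bottom','laid'])"; python3 go.py .4729 -.0167 .3 -1.1
```

```text
bottom [ 0.635  -0.2265] -6.19 [-0.2, 0.5, 0.1, -0.0, -0.6, 0.2, 0.0, -0.1] [0.99, 0.97]
bottom [ 0.6346 -0.2254] -6.48 [0.0, 0.0, 0.0, -0.0] [0.99]
bottom [ 0.6355 -0.2279] -6.02 [0.0, -0.0, -0.0, 0.0] [0.97]
laid [ 0.6849 -0.2276] 80.59 [-0.0, 0.6, 0.2, 0.1, -0.6, 0.4, 0.1, -0.2] [0.88, 0.99]
laid [ 0.6842 -0.2265] 81.05 [-0.0, 0.0, 0.0, 0.0] [0.89]
laid [ 0.6859 -0.2288] 80.18 [-0.0, -0.0, 0.0, -0.0] [0.99]
t 1.2 pos [ 0.2832 -0.5851  0.4047] head 25.83 tilt [ 0. -0.] w 94.2 f [ 0.2 -0.3 -0.2] 0.0
roll units 4.7 shift units xyz [  4.47 -14.3    2.62]
```

Emit:
carry_out(plan=[{"roll": 0.94}, {"roll": 0.94}, {"roll": 0.94}, {"roll": 0.94}, {"roll": 0.94}, {}], claw=55)

```text
validation failed for argument at $.pl...
```

```bash
python3 go.py .4729 -.0167 .26 -1.1
```

```text
t 1.2 pos [ 0.2832 -0.5851  0.4047] head 25.83 tilt [ 0. -0.] w 94.2 f [ 0.2 -0.3 -0.2] 0.0
roll units 4.7 shift units xyz [  4.47 -14.3    3.62]
```

Emit:
carry_out(plan=[{"x": 0, "y": 0, "z": 0, "roll": 0.94}, {"x": 0, "y": 0, "z": 0, "roll": 0.94}, {"x": 0, "y": 0, "z": 0, "roll": 0.94}, {"x": 0, "y": 0, "z": 0, "roll": 0.94}, {"x": 0, "y": 0, "z": 0, "roll": 0.94}], claw=55, grip_force=10)

```text
t: 1.82
eef_pos: [0.2832, -0.5851, 0.4047]
eef_rot: [[1.0, -0.022, 0.0], [-0.022, -1.0, -0.0], [0.0, 0.0, -1.0]]
force: [0.7, 0.4, 0.0]
width: 0.553
grasp_force: 0.0
```

Emit:
carry_out(plan=[{"x": 0.3, "y": -0.95, "z": 0}, {"x": 0.3, "y": -0.95, "z": 0}, {"x": 0.3, "y": -0.95, "z": 0}, {"x": 0.3, "y": -0.95, "z": 0}, {"x": 0.3, "y": -0.95, "z": 0}, {"x": 0.3, "y": -0.95, "z": 0}, {"x": 0.3, "y": -0.95, "z": 0}, {"x": 0.3, "y": -0.95, "z": 0}, {"x": 0.3, "y": -0.95, "z": 0}, {"x": 0.3, "y": -0.95, "z": 0}])

```text
validation failed for argument at $.pl...
```

Emit:
carry_out(plan=[{"x": 0.3, "y": -0.95, "z": 0.5}, {"x": 0.3, "y": -0.95, "z": 0.5}, {"x": 0.3, "y": -0.95, "z": 0.5}, {"x": 0.3, "y": -0.95, "z": 0.5}, {"x": 0.27, "y": -1, "z": 0.5}, {"x": 0, "y": 0, "z": 0}, {"x": 0, "y": 0, "z": 0}])

```text
validation failed for argument at $.pl...
```

```bash
python3 go.py .4729 -.0167 .203 -1.1
```

```text
t 1.82 pos [ 0.2832 -0.5851  0.4047] head -1.28 tilt [ 0. -0.] w 52.0 f [0.7 0.4 0. ] 0.0
roll units -0.03 shift units xyz [  4.47 -14.3    5.04]
```

Emit:
carry_out(plan=[{"x": 0.3, "y": -0.95, "z": 0, "roll": 0}, {"x": 0.3, "y": -0.95, "z": 0, "roll": 0}, {"x": 0.3, "y": -0.95, "z": 0, "roll": 0}, {"x": 0.3, "y": -0.95, "z": 0, "roll": 0}, {"x": 0.3, "y": -0.95, "z": 0, "roll": 0}, {"x": 0.3, "y": -0.95, "z": 0, "roll": 0}, {"x": 0.3, "y": -0.95, "z": 0, "roll": 0}, {"x": 0.3, "y": -0.95, "z": 0, "roll": 0}, {"x": 0.3, "y": -0.95, "z": 0, "roll": 0}, {"x": 0.3, "y": -0.95, "z": 0, "roll": 0}])

```text
t: 3.08
eef_pos: [0.4107, -0.2062, 0.4049]
eef_rot: [[1.0, -0.019, 0.0], [-0.019, -1.0, -0.0], [0.0, 0.0, -1.0]]
force: [0.5, 0.9, -0.4]
width: 0.549
grasp_force: 0.0
```

Emit:
carry_out(plan=[{"x": 0.3, "y": -0.95, "z": 0.6, "roll": 0}, {"x": 0.3, "y": -0.95, "z": 0.6, "roll": 0}, {"x": 0.3, "y": -0.95, "z": 0.6, "roll": 0}, {"x": 0.3, "y": -0.95, "z": 0.6, "roll": 0}, {"x": 0.27, "y": -1, "z": 0.6, "roll": 0}, {"x": 0, "y": 0, "z": 0, "roll": -0.03}, {"x": 0, "y": 0, "z": 0, "roll": 0}])

```text
t: 3.95
eef_pos: [0.4732, -0.017, 0.2852]
eef_rot: [[1.0, -0.016, 0.001], [-0.016, -1.0, -0.001], [0.001, 0.001, -1.0]]
force: [-0.2, 0.2, 0.8]
width: 0.55
grasp_force: 0.0
```

```bash
python3 go.py .4729 -.0167 .203 -1.1
```

```text
t 3.95 pos [ 0.4732 -0.017   0.2852] head -0.92 tilt [ 0.0008 -0.0005] w 51.7 f [-0.2  0.2  0.8] 0.0
roll units 0.03 shift units xyz [-0.01 -0.01  2.06]
```

Emit:
carry_out(plan=[{"x": 0, "y": 0, "z": 0.7, "roll": 0}, {"x": 0, "y": 0, "z": 0.7, "roll": 0}, {"x": 0, "y": 0, "z": 0.4, "roll": 0}, {"x": 0, "y": 0, "z": 0.25, "roll": 0}, {"x": 0, "y": 0, "z": 0, "roll": 0}])

```text
t: 4.58
eef_pos: [0.473, -0.017, 0.2027]
eef_rot: [[1.0, -0.017, -0.0], [-0.017, -1.0, 0.0], [-0.0, -0.0, -1.0]]
force: [-0.0, 0.0, -1.0]
width: 0.547
grasp_force: 0.0
```

Emit:
carry_out(plan=[{"x": 0, "y": 0, "z": 0, "roll": 0}, {"x": 0, "y": 0, "z": 0, "roll": 0}, {"x": 0, "y": 0, "z": 0, "roll": 0}, {"x": 0, "y": 0, "z": 0, "roll": 0}, {"x": 0, "y": 0, "z": 0, "roll": 0}, {"x": 0, "y": 0, "z": 0, "roll": 0}], claw=5, grip_force=12)

```text
t: 5.32
eef_pos: [0.4731, -0.0166, 0.2028]
eef_rot: [[1.0, -0.016, 0.0], [-0.016, -1.0, 0.0], [0.0, -0.0, -1.0]]
force: [-0.3, -0.2, 3.3]
width: 0.149
grasp_force: 12.0
```

```bash
python3 go.py .4729 -.0167 .203 -1.1
```

```text
t 5.33 pos [ 0.4731 -0.0166  0.2028] head -0.93 tilt [0.0002 0.    ] w 14.0 f [-0.3 -0.2  3.3] 12.0
roll units 0.03 shift units xyz [-0.  0. -0.]
```

Emit:
carry_out(plan=[{"x": 0, "y": 0, "z": -0.5, "roll": 0}, {"x": 0, "y": 0, "z": -0.8, "roll": -1}, {"x": 0, "y": 0, "z": -0.8, "roll": -1}, {"x": 0, "y": 0, "z": 0, "roll": -1}, {"x": 0, "y": 0, "z": 0, "roll": -1}, {"x": 0, "y": 0, "z": 0, "roll": -1}, {"x": 0, "y": 0, "z": 0, "roll": -1}, {"x": 0, "y": 0, "z": 0, "roll": -1}, {"x": 0, "y": 0, "z": 0, "roll": -1}, {"x": 0, "y": 0, "z": 0, "roll": -1}])

```text
t: 6.58
eef_pos: [0.4728, -0.0166, 0.2864]
eef_rot: [[0.632, 0.775, -0.0], [0.775, -0.632, 0.0], [-0.0, -0.0, -1.0]]
force: [-0.1, 0.6, -0.0]
width: 0.147
grasp_force: 12.0
```

Emit:
carry_out(plan=[{"x": 0, "y": 0, "z": 0, "roll": -1}, {"x": 0, "y": 0, "z": 0, "roll": -1}, {"x": 0, "y": 0, "z": 0, "roll": -1}, {"x": 0, "y": 0, "z": 0, "roll": -1}, {"x": 0, "y": 0, "z": 0, "roll": -1}, {"x": 0, "y": 0, "z": 0, "roll": -0.8}, {"x": 0, "y": 0, "z": 0, "roll": 0}])

```text
t: 7.45
eef_pos: [0.4728, -0.0166, 0.2865]
eef_rot: [[0.108, 0.994, -0.0], [0.994, -0.108, 0.0], [0.0, -0.0, -1.0]]
force: [-0.4, -0.9, -0.1]
width: 0.148
grasp_force: 12.0
```

```bash
python3 go.py .5853 -.2211 .2168 83.8
```

```text
t 7.45 pos [ 0.4728 -0.0166  0.2865] head 83.81 tilt [-0.0003  0.    ] w 13.9 f [-0.4 -0.9 -0.1] 12.0
roll units 0.0 shift units xyz [-4.78  3.35  1.74]
```

Emit:
carry_out(plan=[{"x": -0.8, "y": 0.56, "z": 0, "roll": 0}, {"x": -0.8, "y": 0.56, "z": 0, "roll": 0}, {"x": -0.8, "y": 0.56, "z": 0, "roll": 0}, {"x": -0.8, "y": 0.56, "z": 0, "roll": 0}, {"x": -0.8, "y": 0.56, "z": 0.4, "roll": 0}, {"x": -0.78, "y": 0.55, "z": 0.7, "roll": 0}, {"x": 0, "y": 0, "z": 0.2, "roll": 0}, {"x": 0, "y": 0, "z": 0, "roll": 0}, {"x": 0, "y": 0, "z": 0, "roll": 0}])

```text
t: 8.57
eef_pos: [0.5857, -0.2202, 0.2356]
eef_rot: [[0.106, 0.994, 0.001], [0.994, -0.106, -0.0], [-0.0, 0.001, -1.0]]
force: [0.2, -0.1, 0.7]
width: 0.15
grasp_force: 12.0
```

```bash
python3 go.py .5853 -.2211 .2168 83.8
python3 - <<'E'
from rig import viewer
import cv2,numpy as np
a=viewer.snapshot("top")["pixels"][150:330,300:480,::-1]; b=viewer.snapshot("scene")["pixels"][230:410,180:360,::-1]
cv2.imwrite("pics/p1.png",cv2.resize(np.hstack([a,b]),None,fx=2.2,fy=2.2,interpolation=cv2.INTER_CUBIC))
E
```

```text
t 8.57 pos [ 0.5857 -0.2202  0.2356] head 83.91 tilt [ 0.0009 -0.0004] w 14.1 f [ 0.2 -0.1  0.7] 12.0
roll units 0.02 shift units xyz [-0.02 -0.01  0.47]
```

View pics/p1.png

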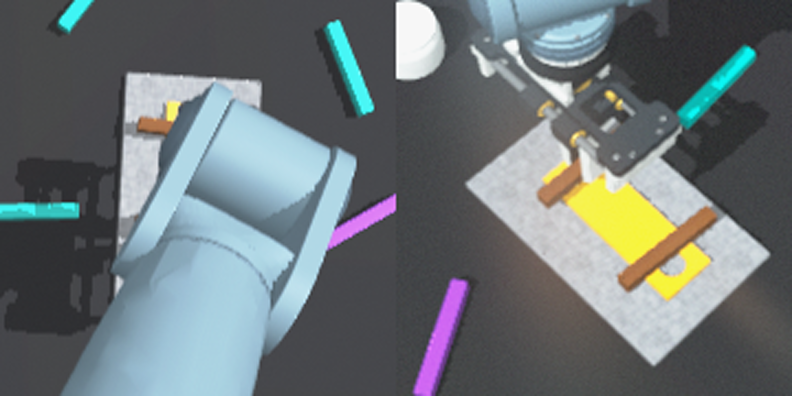

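In the scene half, the held stick lies across the plate's bare end at (565,185), parallel to the laid stick at (670,250). The arm blocks the top half. I'll lower it and let go.

Emit:
carry_out(plan=[{"x": -0.02, "y": -0.01, "z": 0.2, "roll": 0}, {"x": 0, "y": 0, "z": 0.15, "roll": 0}, {"x": 0, "y": 0, "z": 0.08, "roll": 0}, {"x": 0, "y": 0, "z": 0.02, "roll": 0}, {"x": 0, "y": 0, "z": 0, "roll": 0}])

```text
t: 9.3
eef_pos: [0.5853, -0.2218, 0.2168]
eef_rot: [[0.107, 0.994, -0.0], [0.994, -0.107, 0.0], [0.0, -0.0, -1.0]]
force: [-1.1, 0.3, 3.1]
width: 0.149
grasp_force: 12.0
```

```bash
python3 go.py .5853 -.2211 .2168 83.8
```

```text
t 9.3 pos [ 0.5853 -0.2218  0.2168] head 83.87 tilt [-0.      0.0001] w 14.0 f [-1.1  0.3  3.1] 12.0
roll units 0.01 shift units xyz [ 0.02 -0.   -0.  ]
```

Emit:
carry_out(plan=[{"x": 0, "y": 0, "z": 0, "roll": 0}, {"x": 0, "y": 0, "z": 0, "roll": 0}, {"x": 0, "y": 0, "z": 0, "roll": 0}, {"x": 0, "y": 0, "z": 0, "roll": 0}, {"x": 0, "y": 0, "z": -0.5, "roll": 0}, {"x": 0, "y": 0, "z": -1, "roll": 0}, {"x": 0, "y": 0, "z": -1, "roll": 0}, {"x": 0, "y": 0, "z": -1, "roll": 0}, {"x": 0, "y": 0, "z": -1, "roll": 0}], claw=40)

```text
t: 10.42
eef_pos: [0.5851, -0.2216, 0.3998]
eef_rot: [[0.107, 0.994, 0.002], [0.994, -0.107, -0.001], [-0.001, 0.002, -1.0]]
force: [0.2, 0.1, 0.3]
width: 0.399
grasp_force: 0.0
```

Emit:
carry_out(plan=[{"x": 0, "y": 0, "z": 0, "roll": 1}, {"x": 0, "y": 0, "z": 0, "roll": 1}, {"x": 0, "y": 0, "z": 0, "roll": 1}, {"x": 0, "y": 0, "z": 0, "roll": 1}, {"x": 0, "y": 0, "z": 0, "roll": 1}, {"x": 0, "y": 0, "z": 0, "roll": 1}, {"x": 0, "y": 0, "z": 0, "roll": 1}, {"x": 0, "y": 0, "z": 0, "roll": 1}, {"x": 0, "y": 0, "z": 0, "roll": 1}, {"x": 0, "y": 0, "z": 0, "roll": 1}], claw=85)

```text
t: 11.68
eef_pos: [0.5852, -0.2217, 0.3984]
eef_rot: [[0.896, 0.444, 0.002], [0.444, -0.896, -0.001], [0.001, 0.002, -1.0]]
force: [-0.5, -0.0, 0.7]
width: 0.854
grasp_force: 0.0
```

Emit:
carry_out(plan=[{"x": 0, "y": 0, "z": 0, "roll": 1}, {"x": 0, "y": 0, "z": 0, "roll": 1}, {"x": 0, "y": 0, "z": 0, "roll": 1}, {"x": 0, "y": 0, "z": 0, "roll": 1}, {"x": 0, "y": 0, "z": 0, "roll": 1}, {"x": 0, "y": 0, "z": 0, "roll": 0.3}, {"x": 0, "y": -1, "z": 0, "roll": 0}, {"x": 0, "y": -1, "z": 0, "roll": 0}, {"x": 0, "y": -1, "z": 0, "roll": 0}, {"x": 0, "y": -1, "z": 0, "roll": 0}])

```text
t: 12.92
eef_pos: [0.5958, -0.0608, 0.3977]
eef_rot: [[0.998, -0.065, 0.001], [-0.065, -0.998, -0.0], [0.001, 0.0, -1.0]]
force: [1.2, 0.5, 0.9]
width: 0.847
grasp_force: 0.0
```

```bash
python3 go.py .6183 .1585 .36 -3.8
python3 - <<'E'
from meas import *
A["new"]=("brown",[(262,318),(377,265)],(.1,.014,.014),.014,[.585,-.22,1.5])
S=run(["new","laid","brass"])
a=S[1]["pixels"][150:330,300:480,::-1]; b=S[0]["pixels"][230:410,180:360,::-1]
cv2.imwrite("pics/p2.png",cv2.resize(np.hstack([a,b]),None,fx=2.2,fy=2.2,interpolation=cv2.INTER_CUBIC))
E
```

```text
t 12.93 pos [ 0.5958 -0.0608  0.3977] head -3.75 tilt [ 0.0011 -0.0003] w 79.6 f [1.2 0.5 0.9] 0.0
roll units 0.01 shift units xyz [ 0.2  -5.51  0.94]
new [ 0.5845 -0.2194] 84.3 [0.0, 0.1, 0.0, 0.0, -0.1, 0.1, 0.0, -0.0] [0.89, 0.89]
new [ 0.5843 -0.2193] 84.35 [-0.0, -0.0, -0.0, -0.0] [0.89]
new [ 0.5848 -0.2195] 84.26 [0.0, 0.0, 0.0, -0.0] [0.89]
laid [ 0.6847 -0.2304] 80.72 [-1.0, 1.8, 0.5, 0.1, -2.3, 0.4, 0.1, -0.5] [0.96, 0.89]
laid [ 0.6838 -0.2264] 81.85 [-0.0, 0.0, 0.0, 0.0] [0.97]
laid [ 0.6854 -0.2356] 79.76 [0.0, 0.0, -0.0, 0.0] [0.89]
brass [0.6513 0.163 ] 4.65 [0.9, 4.2, 0.1, 2.5, -1.8, 2.7, 0.5, 1.7] [0.46, 0.49]
brass [0.6436 0.1716] 12.04 [-0.0, 0.0, 0.0, 0.0] [0.45]
brass [0.6569 0.1594] 1.07 [-0.0, -0.0, 0.0, 0.0] [0.5]
```

View pics/p2.png

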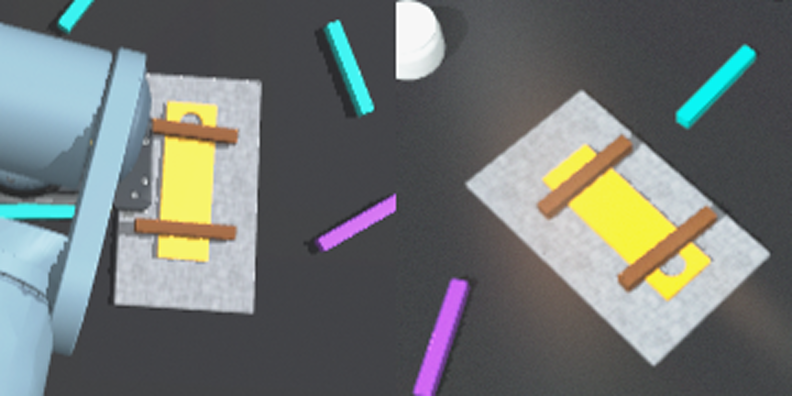

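Both sticks now lie square and mirrored across the bottom plate: top half (185,230) and (195,130). Next is the brass plate.

Emit:
carry_out(plan=[{"x": 0.03, "y": -0.9, "z": 0, "roll": 0}, {"x": 0.03, "y": -0.9, "z": 0, "roll": 0}, {"x": 0.03, "y": -0.9, "z": 0, "roll": 0}, {"x": 0.03, "y": -0.9, "z": 0, "roll": 0}, {"x": 0.04, "y": -0.9, "z": 0, "roll": 0}, {"x": 0.04, "y": -0.9, "z": 0.4, "roll": 0}, {"x": 0, "y": -0.11, "z": 0.5, "roll": 0}, {"x": 0, "y": 0, "z": 0.3, "roll": 0}, {"x": 0, "y": 0, "z": 0, "roll": 0}])

```text
t: 14.15
eef_pos: [0.6182, 0.1559, 0.3472]
eef_rot: [[0.998, -0.067, -0.003], [-0.067, -0.998, -0.001], [-0.003, 0.001, -1.0]]
force: [0.5, -0.9, 1.1]
width: 0.854
grasp_force: 0.0
```

```bash
python3 go.py .6183 .1585 .2866 -3.8
python3 - <<'E'
from rig import viewer
import cv2,numpy as np
a=viewer.snapshot("top")["pixels"][150:330,90:270,::-1]; b=viewer.snapshot("scene")["pixels"][80:260,320:500,::-1]
cv2.imwrite("pics/p3.png",cv2.resize(np.hstack([a,b]),None,fx=2.2,fy=2.2,interpolation=cv2.INTER_CUBIC))
E
```

```text
t 14.15 pos [0.6182 0.1559 0.3472] head -3.87 tilt [-0.0028 -0.0005] w 80.2 f [ 0.5 -0.9  1.1] 0.0
roll units -0.01 shift units xyz [-0.   -0.06  1.51]
```

View pics/p3.png

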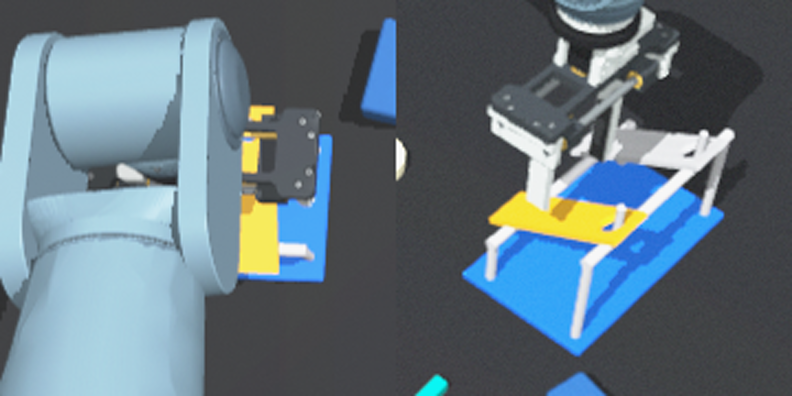

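The gripper straddles the brass plate, which is still on its peg at scene crop (620,215). I'll descend in two steps.

Emit:
carry_out(plan=[{"x": 0, "y": -0.05, "z": 0.4, "roll": 0}, {"x": 0, "y": 0, "z": 0.4, "roll": 0}, {"x": 0, "y": 0, "z": 0.4, "roll": 0}, {"x": 0, "y": 0, "z": 0.3, "roll": 0}, {"x": 0, "y": 0, "z": 0, "roll": 0}, {"x": 0, "y": 0, "z": 0, "roll": 0}])

```text
t: 15.0
eef_pos: [0.6188, 0.1593, 0.2891]
eef_rot: [[0.998, -0.066, 0.001], [-0.066, -0.998, 0.0], [0.001, -0.0, -1.0]]
force: [0.4, 0.4, 0.4]
width: 0.849
grasp_force: 0.0
```

Emit:
carry_out(plan=[{"x": 0, "y": 0, "z": 0, "roll": 0}, {"x": 0, "y": 0, "z": 0, "roll": 0}, {"x": 0, "y": 0, "z": 0, "roll": 0}, {"x": 0, "y": 0, "z": 0, "roll": 0}, {"x": 0, "y": 0, "z": 0, "roll": 0}, {"x": 0, "y": 0, "z": 0, "roll": 0}], claw=45, grip_force=15)

```text
t: 15.75
eef_pos: [0.6186, 0.1592, 0.2888]
eef_rot: [[0.998, -0.066, 0.0], [-0.066, -0.998, -0.0], [0.0, 0.0, -1.0]]
force: [0.1, -1.4, 1.2]
width: 0.529
grasp_force: 15.0
```

```bash
python3 go.py .6183 .1585 .2866 -3.8
```

```text
t 15.75 pos [0.6186 0.1592 0.2888] head -3.79 tilt [ 0.     -0.0002] w 49.7 f [ 0.1 -1.4  1.2] 15.0
roll units 0.0 shift units xyz [-0.01  0.02  0.06]
```

Emit:
carry_out(plan=[{"x": 0, "y": 0, "z": 0, "roll": 0}, {"x": 0, "y": 0, "z": -0.2, "roll": 0}, {"x": 0, "y": 0, "z": -0.3, "roll": 0}, {"x": 0, "y": 0, "z": -0.4, "roll": 0}, {"x": 0, "y": 0, "z": -0.4, "roll": 0}, {"x": 0, "y": 0, "z": -0.4, "roll": 0}, {"x": 0, "y": 0, "z": -0.3, "roll": 0}, {"x": 0, "y": 0, "z": 0, "roll": 0}, {"x": 0, "y": 0, "z": 0, "roll": 0}], grip_force=30)

```text
t: 16.88
eef_pos: [0.6184, 0.1592, 0.368]
eef_rot: [[0.998, -0.066, -0.001], [-0.066, -0.998, -0.0], [-0.001, 0.0, -1.0]]
force: [0.7, -0.7, -4.2]
width: 0.527
grasp_force: 30.0
```

```bash
python3 go.py .73 .21 .36 -3.8
python3 - <<'E'
from rig import viewer,finder
import cv2,numpy as np
a=viewer.snapshot("top")["pixels"][130:310,90:270,::-1]; b=viewer.snapshot("scene")["pixels"][60:240,320:500,::-1]
cv2.imwrite("pics/p4.png",cv2.resize(np.hstack([a,b]),None,fx=2.2,fy=2.2,interpolation=cv2.INTER_CUBIC))
for n in("rack","steel_plate"):print(n,[(np.round(d["location"],3),d["p"]) for d in finder.place_of(n,"scene")])
E
```

```text
t 16.88 pos [0.6184 0.1592 0.368 ] head -3.8 tilt [-0.0012 -0.0001] w 49.6 f [ 0.7 -0.7 -4.2] 30.0
roll units 0.0 shift units xyz [ 2.7  -1.45  0.2 ]
rack [(array([0.623, 0.223, 0.   ]), 0.9), (array([ 0.36 , -0.216, -0.003]), 0.43)]
steel_plate [(array([0.631, 0.29 , 0.095]), 0.74)]
```

View pics/p4.png

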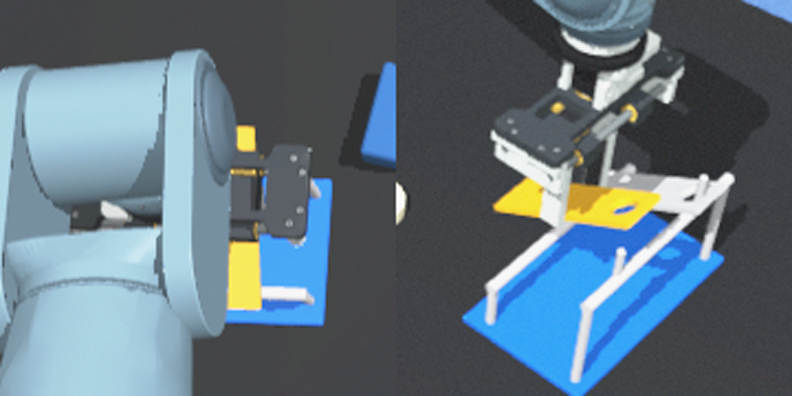

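The plate has lifted clear of its peg, with the empty peg at scene crop (620,262) and the tilt kept at about 28°. The tool can't pitch, so I'll level the plate by pivoting it in the pads, with its low end on the fixed upper rack bar between the pegs.

Emit:
carry_out(plan=[{"x": 0, "y": 0, "z": -0.5, "roll": 0}, {"x": 0, "y": 0, "z": -0.5, "roll": 0}, {"x": 0.5, "y": -0.27, "z": 0, "roll": 0}, {"x": 0.5, "y": -0.27, "z": 0, "roll": 0}, {"x": 0.5, "y": -0.27, "z": 0, "roll": 0}, {"x": 0.5, "y": -0.27, "z": 0, "roll": 0}, {"x": 0.5, "y": -0.27, "z": 0, "roll": 0}, {"x": 0.48, "y": -0.26, "z": 0, "roll": 0}, {"x": 0, "y": 0, "z": 0, "roll": 0}])

```text
t: 18.2
eef_pos: [0.7425, 0.216, 0.4101]
eef_rot: [[0.998, -0.066, 0.002], [-0.066, -0.998, 0.0], [0.002, -0.0, -1.0]]
force: [0.2, -0.7, -3.2]
width: 0.526
grasp_force: 30.0
```

Emit:
carry_out(plan=[{"x": 0, "y": 0, "z": 0.4, "roll": 0}, {"x": 0, "y": 0, "z": 0.4, "roll": 0}, {"x": 0, "y": 0, "z": 0.4, "roll": 0}, {"x": 0, "y": 0, "z": 0, "roll": 0}, {"x": 0, "y": 0, "z": 0, "roll": 0}], grip_force=20)

```text
t: 18.82
eef_pos: [0.7418, 0.2156, 0.3609]
eef_rot: [[0.998, -0.066, 0.0], [-0.066, -0.998, 0.0], [0.0, -0.0, -1.0]]
force: [-0.7, -0.1, -4.0]
width: 0.531
grasp_force: 20.0
```

```bash
python3 go.py .7417 .2156 .3181 -3.8
```

```text
t 18.82 pos [0.7418 0.2156 0.3609] head -3.8 tilt [0.0005 0.0001] w 49.9 f [-0.7 -0.1 -4. ] 20.0
roll units 0.0 shift units xyz [-0.    0.    1.07]
```

Now about 9 mm above the expected contact, so I descend slowly and watch the force.

Emit:
carry_out(plan=[{"x": 0, "y": 0, "z": 0.1, "roll": 0}, {"x": 0, "y": 0, "z": 0.1, "roll": 0}, {"x": 0, "y": 0, "z": 0.1, "roll": 0}, {"x": 0, "y": 0, "z": 0.1, "roll": 0}, {"x": 0, "y": 0, "z": 0, "roll": 0}])

```text
t: 19.45
eef_pos: [0.7417, 0.2156, 0.3445]
eef_rot: [[0.998, -0.066, -0.0], [-0.066, -0.998, 0.0], [-0.0, -0.0, -1.0]]
force: [0.1, -0.8, -1.8]
width: 0.529
grasp_force: 20.0
```

Emit:
carry_out(plan=[{"x": 0, "y": 0, "z": 0.1, "roll": 0}, {"x": 0, "y": 0, "z": 0.1, "roll": 0}, {"x": 0, "y": 0, "z": 0.1, "roll": 0}, {"x": 0, "y": 0, "z": 0, "roll": 0}])

```text
t: 19.95
eef_pos: [0.7416, 0.2156, 0.3319]
eef_rot: [[0.998, -0.066, -0.001], [-0.066, -0.998, -0.0], [-0.001, 0.0, -1.0]]
force: [0.4, 0.4, -1.8]
width: 0.529
grasp_force: 20.0
```

```bash
python3 go.py .7417 .2156 .3181 -3.8
python3 - <<'E'
from rig import viewer
import cv2,numpy as np
a=viewer.snapshot("top")["pixels"][110:290,90:270,::-1]; b=viewer.snapshot("scene")["pixels"][60:240,360:540,::-1]
cv2.imwrite("pics/p5.png",cv2.resize(np.hstack([a,b]),None,fx=2.2,fy=2.2,interpolation=cv2.INTER_CUBIC))
E
```

```text
t 19.95 pos [0.7416 0.2156 0.3319] head -3.79 tilt [-0.0011 -0.0001] w 49.7 f [ 0.4  0.4 -1.8] 20.0
roll units 0.0 shift units xyz [0.   0.   0.35]
```

View pics/p5.png

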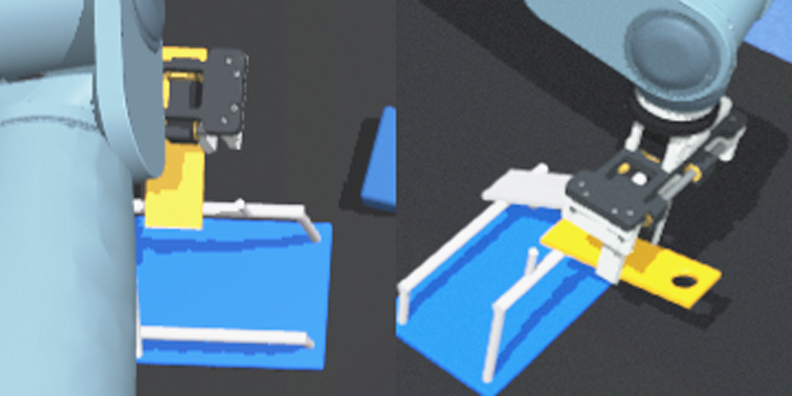

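The low end rests on the upper bar at top crop (175,222). The force shows light contact and the plate is pivoting towards level, so I finish the last 14 mm and then lift.

Emit:
carry_out(plan=[{"x": 0, "y": 0, "z": 0.1, "roll": 0}, {"x": 0, "y": 0, "z": 0.1, "roll": 0}, {"x": 0, "y": 0, "z": 0.1, "roll": 0}, {"x": 0, "y": 0, "z": 0.05, "roll": 0}, {"x": 0, "y": 0, "z": 0, "roll": 0}, {"x": 0, "y": 0, "z": 0, "roll": 0}])

```text
t: 20.8
eef_pos: [0.7417, 0.2156, 0.3185]
eef_rot: [[0.998, -0.066, -0.0], [-0.066, -0.998, -0.0], [-0.0, 0.0, -1.0]]
force: [0.2, 0.2, -1.5]
width: 0.529
grasp_force: 20.0
```

Emit:
carry_out(plan=[{"x": 0, "y": 0, "z": -0.1, "roll": 0}, {"x": 0, "y": 0, "z": -0.3, "roll": 0}, {"x": 0, "y": 0, "z": -0.7, "roll": 0}, {"x": 0, "y": 0, "z": -0.7, "roll": 0}, {"x": 0, "y": 0, "z": -0.5, "roll": 0}, {"x": 0, "y": 0, "z": 0, "roll": 0}], grip_force=30)

```text
t: 21.55
eef_pos: [0.742, 0.2157, 0.4136]
eef_rot: [[0.998, -0.066, 0.004], [-0.066, -0.998, 0.001], [0.004, -0.001, -1.0]]
force: [-0.3, 0.5, -3.7]
width: 0.527
grasp_force: 30.0
```

```bash
python3 go.py .635 -.2265 .26 -6.2
python3 - <<'E'
from meas import *
s=viewer.snapshot("scene"); h=hull(s["pixels"],"yellow",(565,165) if 0 else (520,155))
f,a=feat(h); print(f,a)
for t in(-6,-3,0,3,6,10):
    p=proj(s,corners([.7416,.2156,np.radians(-3.8)],(.16,.05,.006),.41-.1942-.0,t)); g,b=feat(cv2.convexHull(p.astype(np.float32))); print(t,g,b)
E
```

```text
t 21.55 pos [0.742  0.2157 0.4136] head -3.79 tilt [0.0044 0.0007] w 49.5 f [-0.3  0.5 -3.7] 30.0
roll units 0.42 shift units xyz [-1.46 11.28  3.84]
[492.31513463 158.35097493   8.15133274  12.59189321] 897.5
-6 [474.2084246  150.61716777   5.6541045   13.89356334] 1817.4248588281916
-3 [474.30190466 150.62564942   6.76719652  13.38674909] 1793.3534570208285
0 [474.39365038 150.62119162   7.85348562  12.77977948] 1764.8736490933225
3 [474.4821817  150.60343996   8.90584056  12.07004573] 1732.0528249966446
6 [474.56599121 150.57219763   9.91589621  11.25499899] 1694.9761382339057
10 [474.66794303 150.50954319  11.17971924  10.00069387] 1639.0827385096345
```

The plate is level: the edge angle matches a tilt of 0–1°. Now I carry it to the stack.

Emit:
carry_out(plan=[{"x": -0.1, "y": 0.5, "z": 0, "roll": 0.2}, {"x": -0.15, "y": 0.9, "z": 0, "roll": 0.19}, {"x": -0.15, "y": 0.9, "z": 0, "roll": 0}, {"x": -0.15, "y": 0.9, "z": 0, "roll": 0}, {"x": -0.15, "y": 0.9, "z": 0, "roll": 0}, {"x": -0.15, "y": 0.9, "z": 0, "roll": 0}, {"x": -0.15, "y": 0.9, "z": 0, "roll": 0}, {"x": -0.15, "y": 0.9, "z": 0, "roll": 0}, {"x": -0.15, "y": 0.9, "z": 0, "roll": 0}, {"x": -0.1, "y": 0.9, "z": 0, "roll": 0}])

```text
t: 22.85
eef_pos: [0.6499, -0.123, 0.4089]
eef_rot: [[0.994, -0.107, -0.003], [-0.107, -0.994, 0.001], [-0.003, -0.0, -1.0]]
force: [0.7, 0.4, -3.7]
width: 0.526
grasp_force: 30.0
```

Emit:
carry_out(plan=[{"x": 0, "y": 0.9, "z": 0.5, "roll": 0}, {"x": 0, "y": 0.9, "z": 0.7, "roll": 0}, {"x": 0, "y": 0.7, "z": 0.7, "roll": 0}, {"x": 0, "y": 0.3, "z": 0.7, "roll": 0}, {"x": 0, "y": 0, "z": 0.6, "roll": 0}, {"x": 0, "y": 0, "z": 0, "roll": 0}, {"x": 0, "y": 0, "z": 0, "roll": 0}])

```text
t: 23.72
eef_pos: [0.6394, -0.2327, 0.2832]
eef_rot: [[0.994, -0.105, 0.0], [-0.105, -0.994, -0.0], [0.0, 0.0, -1.0]]
force: [0.3, -1.5, -2.6]
width: 0.527
grasp_force: 30.0
```

```bash
python3 go.py .6353 -.227 .2222 -6.0
```

```text
t 23.73 pos [ 0.6394 -0.2327  0.2832] head -6.05 tilt [ 0.0003 -0.0003] w 49.5 f [ 0.3 -1.5 -2.6] 30.0
roll units -0.01 shift units xyz [-0.12 -0.13  1.52]
```

Emit:
carry_out(plan=[{"x": -0.12, "y": -0.13, "z": 0.3, "roll": 0}, {"x": 0, "y": 0, "z": 0.5, "roll": 0}, {"x": 0, "y": 0, "z": 0.4, "roll": 0}, {"x": 0, "y": 0, "z": 0.15, "roll": 0}, {"x": 0, "y": 0, "z": 0, "roll": 0}, {"x": 0, "y": 0, "z": 0, "roll": 0}])

```text
t: 24.48
eef_pos: [0.6357, -0.2269, 0.2294]
eef_rot: [[0.994, -0.105, 0.001], [-0.105, -0.994, -0.001], [0.001, 0.001, -1.0]]
force: [-0.2, -0.2, -3.9]
width: 0.523
grasp_force: 30.0
```

```bash
python3 go.py .6353 -.227 .2222 -6.0
python3 - <<'E'
from meas import *
s,t=[viewer.snapshot(c) for c in("scene","top")]
a=t["pixels"][150:330,300:480,::-1]; b=s["pixels"][230:410,180:360,::-1]
cv2.imwrite("pics/p6.png",cv2.resize(np.hstack([a,b]),None,fx=2.2,fy=2.2,interpolation=cv2.INTER_CUBIC))
E
```

```text
t 24.48 pos [ 0.6357 -0.2269  0.2294] head -6.03 tilt [ 0.0012 -0.0007] w 49.2 f [-0.2 -0.2 -3.9] 30.0
roll units -0.01 shift units xyz [-0.01  0.    0.18]
```

View pics/p6.png

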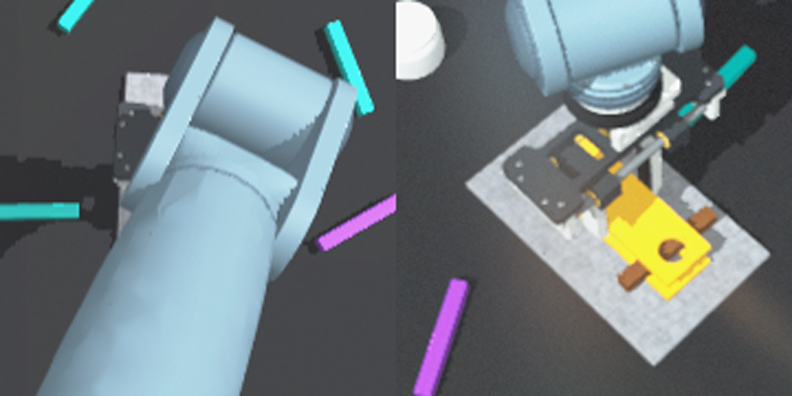

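The level plate is over the stack at scene half (660,235) with its hole end on the laid stick's side. I check its end corners against projection before setting it down.

Run:
```python
from meas import *
s=viewer.snapshot("scene")
for z,p in((.2294-.1942,[.6353,-.2267,np.radians(-6)]),(.008,[.635,-.2265,np.radians(-6.2)])):
    c=corners(p,(.16,.05,.006),z)[[5,7]]; print(np.round(proj(s,c),1).tolist(), (proj(s,c+[.001,0,0])-proj(s,c)).round(2)[0], (proj(s,c+[0,.001,0])-proj(s,c)).round(2)[0])
m=cv2.inRange(cv2.cvtColor(s["pixels"],cv2.COLOR_RGB2HSV),*HSV["yellow"])
big=cv2.resize(s["pixels"][315:375,270:340,::-1],None,fx=10,fy=10,interpolation=cv2.INTER_CUBIC)
for z,p,col in((.2294-.1942,[.6353,-.2267,np.radians(-6)],(255,0,0)),(.008,[.635,-.2265,np.radians(-6.2)],(0,0,255))):
    q=proj(s,corners(p,(.16,.05,.006),z)[[1,3,7,5]]); cv2.polylines(big,[((q-[270,315]+.5)*10).astype(int)],True,col,1)
cv2.imwrite("pics/p7.png",big)
```

```text
[[302.8, 359.2], [322.6, 341.4]] [0.43 0.33] [ 0.36 -0.4 ]
[[302.9, 365.6], [322.3, 348.1]] [0.42 0.32] [ 0.35 -0.39]
```

View pics/p7.png

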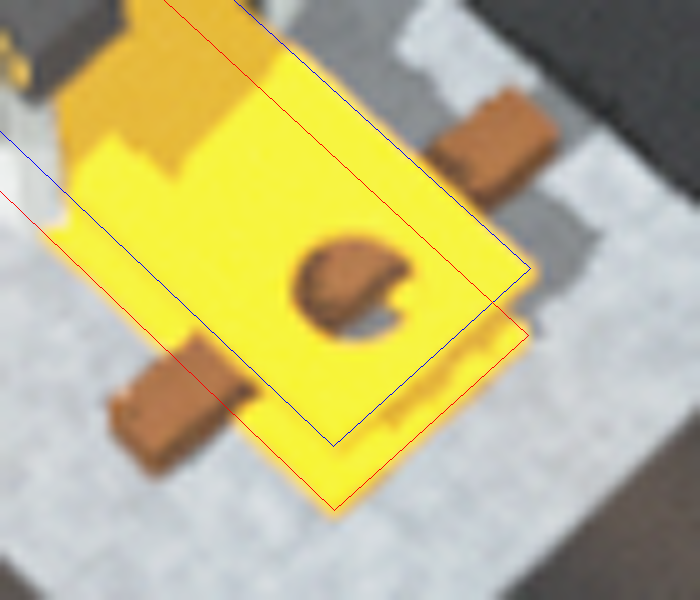

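The projected outlines match the picture to about 1 mm for both the held plate (blue) and the bottom plate (red), so it is centred. I lower it gently.

Emit:
carry_out(plan=[{"x": 0, "y": 0, "z": 0.06, "roll": 0}, {"x": 0, "y": 0, "z": 0.04, "roll": 0}, {"x": 0, "y": 0, "z": 0.04, "roll": 0}, {"x": 0, "y": 0, "z": 0, "roll": 0}, {"x": 0, "y": 0, "z": 0, "roll": 0}], grip_force=15)

```text
t: 25.25
eef_pos: [0.6354, -0.2267, 0.2232]
eef_rot: [[0.994, -0.105, 0.0], [-0.105, -0.994, -0.0], [0.0, -0.0, -1.0]]
force: [0.0, 0.9, -1.6]
width: 0.528
grasp_force: 15.0
```

Emit:
carry_out(plan=[{"x": 0, "y": 0, "z": 0.03, "roll": 0}, {"x": 0, "y": 0, "z": 0.02, "roll": 0}, {"x": 0, "y": 0, "z": 0, "roll": 0}, {"x": 0, "y": 0, "z": 0, "roll": 0}])

```text
t: 25.75
eef_pos: [0.6357, -0.2268, 0.2228]
eef_rot: [[0.994, -0.105, -0.0], [-0.105, -0.994, -0.0], [-0.0, 0.0, -1.0]]
force: [-4.9, 2.1, 7.2]
width: 0.525
grasp_force: 15.0
```

```bash
python3 go.py .6353 -.227 .2222 -6.0;python3 go.py .6353 -.227 .2222 -6.0
```

```text
t 25.75 pos [ 0.6357 -0.2268  0.2228] head -6.01 tilt [-0.0004 -0.    ] w 49.4 f [-4.9  2.1  7.2] 15.0
roll units -0.0 shift units xyz [-0.01  0.01  0.02]
t 25.75 pos [ 0.6357 -0.2268  0.2228] head -6.01 tilt [-0.0004 -0.    ] w 49.4 f [-4.9  2.1  7.2] 15.0
roll units -0.0 shift units xyz [-0.01  0.01  0.02]
```

It is seated, pressing with about 7 N. I ease back slightly, loosen and open, then rise.

Emit:
carry_out(plan=[{"x": 0, "y": 0, "z": -0.02, "roll": 0}, {"x": 0, "y": 0, "z": 0, "roll": 0}, {"x": 0, "y": 0, "z": 0, "roll": 0}], grip_force=4)

```text
t: 26.12
eef_pos: [0.6357, -0.2268, 0.2227]
eef_rot: [[0.994, -0.105, 0.0], [-0.105, -0.994, -0.0], [0.0, 0.0, -1.0]]
force: [-3.0, 2.2, 5.1]
width: 0.531
grasp_force: 4.0
```

Emit:
carry_out(plan=[{"x": 0, "y": 0, "z": 0, "roll": 0}, {"x": 0, "y": 0, "z": 0, "roll": 0}, {"x": 0, "y": 0, "z": 0, "roll": 0}, {"x": 0, "y": 0, "z": 0, "roll": 0}], claw=75)

```text
t: 26.62
eef_pos: [0.6354, -0.2267, 0.2217]
eef_rot: [[0.994, -0.105, -0.0], [-0.105, -0.994, -0.0], [-0.0, 0.0, -1.0]]
force: [-0.8, 0.5, -0.3]
width: 0.749
grasp_force: 0.0
```

Emit:
carry_out(plan=[{"x": 0, "y": 0, "z": -0.4, "roll": 0}, {"x": 0, "y": 0, "z": -0.8, "roll": 0}, {"x": 0, "y": 0, "z": -1, "roll": 0}, {"x": 0, "y": 0, "z": -1, "roll": 0}, {"x": 0, "y": 0, "z": -1, "roll": 0}, {"x": -1, "y": 0, "z": 0, "roll": 0}, {"x": -1, "y": 0, "z": 0, "roll": 0}, {"x": -1, "y": 0, "z": 0, "roll": 0}, {"x": -1, "y": 0, "z": 0, "roll": 0}, {"x": 0, "y": 0, "z": 0, "roll": 0}])

```text
t: 27.88
eef_pos: [0.4747, -0.2094, 0.3908]
eef_rot: [[0.994, -0.106, 0.001], [-0.106, -0.994, -0.001], [0.001, 0.001, -1.0]]
force: [0.2, -0.2, 0.1]
width: 0.747
grasp_force: 0.0
```

```bash
python3 go.py .6353 -.227 .2222 -6.0
python3 - <<'E'
from meas import *
A["placed"]=("yellow",[(290,325),(385,230)],(.16,.05,.006),.028,[.635,-.2265,-.1])
s,t=run(["placed"])
a=t["pixels"][150:330,300:480,::-1]; b=s["pixels"][230:410,180:360,::-1]
cv2.imwrite("pics/p8.png",cv2.resize(np.hstack([a,b]),None,fx=2.2,fy=2.2,interpolation=cv2.INTER_CUBIC))
E
```

```text
t 27.88 pos [ 0.4747 -0.2094  0.3908] head -6.1 tilt [ 0.001  -0.0008] w 70.2 f [ 0.2 -0.2  0.1] 0.0
roll units -0.02 shift units xyz [4.04 0.02 4.21]
placed [ 0.6373 -0.2277] -6.69 [-0.0, -0.7, -0.1, 0.0, 0.5, -0.5, -0.0, 0.1] [1.15, 1.0]
placed [ 0.6383 -0.2288] -6.48 [0.0, -0.0, -0.0, 0.0] [1.15]
placed [ 0.6363 -0.2266] -6.79 [0.0, -0.0, 0.0, -0.0] [1.0]
```

The ten pictures are used up, so I check the sticks numerically.

Run:
```python
from meas import *
S=[viewer.snapshot(c) for c in("scene","top")]
for nm,px,p in(("new",[(262,318),(377,258)],[.5845,-.2194,np.radians(84.3)]),("laid",[(303,343),(385,209)],[.6847,-.2277,np.radians(80.8)])):
    for s,q in zip(S,px):
        h=hull(s["pixels"],"brown",q); f,a=feat(h); g,b=feat(cv2.convexHull(proj(s,corners(p,(.1,.014,.014),.014)).astype(np.float32)))
        print(nm,np.round(f-g,1),round(a/b,2))
```

```text
new [ 0.7 -0.2  0.5  0.1] 0.96
new [-3.6  2.8 -0.1  0.5] 1.28
laid [ 0.1 -0.2 -0.3 -0.1] 0.89
laid [ 0.6 -1.8  0.  -0.2] 1.1
```

The scene camera shows both sticks unmoved (under 1 px). The top-view hulls come out too large, so they include pixels that aren't stick. The plate fit is within about 1 mm and 1° of the bottom plate. Handing in.

```bash
python3 -c "
from rig import finish_job
print(finish_job())"
```

```text
the job is handed in; nothing more can be done
None
```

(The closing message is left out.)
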